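Clamp the track-cleaning block with a smooth ball knob

ROBOT

A 6-joint arm with a two-finger parallel gripper is mounted at the origin on the work surface; the furniture and walls round the work are solid. World frame = base frame: x ahead of the robot, y to its left, z up, the work surface at z = 0. Lengths are in mm, angles in degrees, forces in N, time in s.
With the tool pointing down it reaches from about 300 to 850 mm from the base axis. Payload 4.2 kg.
Tool frame: the origin (TCP) lies at the very end of the fingers, on their centre line; the grasp point (between the pads) lies 19 mm behind it; z points along the fingers, y is the line along which they close (so a half turn about z gives the same grasp; the last joint's range is limited). The gripper opens to 91 mm and grips with 3 to 60 N. Pads are 32 mm wide; open, the fingers measure 118 mm over their backs; the gripper's body (76 mm by 178 mm) begins 60 mm behind the grasp point.
Start: joints at [-68.526, 18.312, 89.639, -0, 72.044, -1.146], TCP at [221.163, -530.783, 213.976] pointing down, gripper open.
Joint ranges: [-177.97, 177.97], [-48.28, 115.42], [12.27, 149.76], [-77.06, 257.06], [2.81, 150.46], [-146.56, 146.56]. Speed limits (degrees/s): [147.25, 147.25, 180, 180, 180, 180].

INTERFACE

Orientations are given as [roll, pitch, yaw] about the fixed x, y, z axes, in that order (R = Rz(yaw) Ry(pitch) Rx(roll)).
In Python, from workcell import env, eyes gives the robot as it stands.
- The arm moves only by the tool send_rows, never from a script. Its argument "targets" is text: rows parted by semicolons, each of 7 numbers parted by spaces: the shift along the tool's x, y, z in m, then the turn, a rotation vector about the tool's x, y, z in degrees, then the opening in per cent of the stroke, from 0 (shut) to 100 (fully open). A call has 1 to 12 rows; each row is the pose to reach, as a shift and turn from the pose commanded when the call began, along the tool's axes at that moment; what a row does not reach only later rows make up. A row lasts 1/12 s, in which the tool goes at most 41.7 mm and 7.16 degrees, less where a joint would pass 70% of its speed; a pose out of reach is approached as far as the arm can. A call with a gripper value outside its range is refused whole. The fingers move at their own pace and stop on an object; "grip_force" is the grip in N (left out, the last holds). Time passes only in rows, so rows that repeat a pose let the fingers close. It gives the time, the measured TCP pose, the force, the opening and the grip force at its end, in the units of the state.
- env.state(): the state, without advancing time (a new reading comes with each control period).
- eyes.grab_frame(name): name is "side" or "top" or "wrist"; returns a dict with "image" (400x640x3 uint8, blue, green, red), "fovy" (degrees; the focal length in pixels is half the picture's height over the tangent of half this angle, whatever the lens; pixels are square), "cx", "cy" (the principal point, pixels), "eye" and "attitude" of the camera in the world. Camera axes: x right, y up, looking along -z (the intrinsics and any distortion apply to the point x, -y, -z); pixel columns grow to the right and rows downward; lengths in mm; the calibration is good to about 2 mm. A picture is of the moment at which its call begins. There is no depth.
- env.job_done(): hands the job in; it is judged then, once.
The state is a dict: "time_s": time; "qpos": joint angles; "qvel": joint speeds; "effort": joint torques, N m; "ee_pos": TCP position; "ee_rot": TCP orientation; "force": force on the tool from outside, world axes, zero at the start; "torque": the same for the moment, N m; "gripper_width": finger opening in mm; "gripper_force": force on a finger pad.
Only numpy, scipy, OpenCV 4.12 (cv2) and the standard library are available. Lean on these libraries where they do the work, as an engineer would, in place of code of your own. Each camera call takes 0.05 s, during which the arm holds its last target. There are 200 camera calls.

TASK

Lay the grey track-cleaning block flat on the bed of the blue bench clamp, lengthwise between its fixed stop and its cam disc, and let go of it. Then turn the clamp's smooth red ball knob clockwise until the cam holds the block against the stop with a firm but gentle squeeze of about 9 N (never more than 17 N), and let go of the knob. Move the cam only by its knob, never by pushing it, and leave the other things on the layout where they are.

Things in the scene. Friction and masses are not known exactly. Their poses are not given: they have to be found in the camera images.
- block: Loose grey-green track-cleaning block, a box 28 (x) x 60 (y) x 17 mm (z), 35 to 70 g, on the plywood board, whose top is at z = 205 mm. Origin: centre of its underside. Its long axis is y; grasp it across the 28 mm (x).
- clamp: Fixed blue cam clamp on the board. Base 184 (x) x 96 (y) x 12 mm; its top is the bed. Origin: centre of the underside; x runs from stop to knob. On an upright axis at x=30, y=16: a grey steel cam disc (60 mm wide, 16 mm off-centre, greased, top 29 mm above the underside) and above it the ball knob. The bed from the stop to at least x=9 mm is free at the start; the block in place ends at x=-2.
- stop: Fixed dark steel stop on the bed, 18 x 56 x 22 mm. Origin: bottom centre, at clamp (-71, 0, 12) mm; its face towards the cam is at clamp x=-62 mm.
- ball_center (a point): Centre of the red ball knob, 40 mm across, at clamp (30, 16, 56) mm, on its axis. Polished (friction 0.4): it slips unless the pads close across its widest part, with 35 N or more. Clockwise from above turns the cam against the block, after 0.7 to 1.5 rad. Friction (0.27 N m) keeps it where left; sprung cam: then 1 N m per rad more, 0.017 N m per N of squeeze.
- oil: Bystander: oil bottle, 33 x 33 x 100 mm, origin under its centre. Leave alone.
- tape: Bystander: roll of black tape, 53 x 53 x 18 mm, origin under its centre. Leave alone.
- axle: Bystander: small grey wheel set, 42 x 22 x 22 mm, origin under its centre. Leave alone.
- sleeper: Bystander: brown wooden sleeper, 12 x 62 x 10 mm, origin under its centre. Leave alone.

How it is judged:
By the outcome, as a careful person would: the job done as asked, in the order asked, and still so for the second after the job is handed in, with the robot touching nothing.
It also fails if it takes over 69 s, if anything falls off the work surface, if the arm or the gripper's body presses on something with over 40 N, if the wrist force passes 120 N, or if a joint passes its speed limit or range.

## Working session

There is one attempt and no reset: what is moved stays moved. The work goes in short steps, Python scripts to look and compute and a tool call to move; the robot and the scene stay as the last step left them, time stands still between calls to the robot, and variables do not carry over. Pictures are saved under pics/ and viewed, at most 10 in all, crops included, and the job is handed in when it is done.

Besides the shell and the picture viewer there is one more tool, called after "Request:" by a JSON object that holds its "name" and its "arguments". send_rows: Moves the arm, as the interface text tells. Its arguments: {"type":"object","properties":{"targets":{"type":"string"},"grip_force":{"type":"number"}},"required":["targets"]}

```bash
mkdir -p pics; ls
python3 - <<'E'
from workcell import env, eyes
import cv2
print(env.state())
for n in("side","top","wrist"):
    f=eyes.grab_frame(n); cv2.imwrite(f"pics/{n}0.png",f["image"]); print(n,{k:v for k,v in f.items() if k!="image"})
E
```

```text
pics
{'time_s': 0.0, 'qpos': array([-6.85252983e+01,  1.83513265e+01,  8.97059502e+01, -1.23961293e-03,
        7.20427994e+01, -1.14714696e+00]), 'qvel': array([-0.07892905,  0.11742358,  0.09156029,  0.09062404, -0.08472041,
       -0.02119763]), 'effort': array([-1.75598416e-04, -4.12453616e+01, -2.31975782e+01,  7.26778270e-02,
        4.56120784e-02, -1.26299196e-04]), 'ee_pos': array([ 220.97318001, -530.30614417,  213.12651444]), 'ee_rot': array([-1.79899920e+02, -8.25216987e-04,  2.26222312e+01]), 'force': array([-0.4372913 , -0.19646595, -0.50221118]), 'torque': array([-0.02076692, -0.00493849,  0.00887922]), 'gripper_force': 0.0, 'gripper_width': 91.04676415939608}
side {'fovy': 42.33098745207948, 'cx': 324.94792288569107, 'cy': 192.62914167194336, 'eye': array([246.58934203, 581.28395853, 558.08491554]), 'attitude': array([  69.35528955,    0.20173562, -162.49786141])}
top {'fovy': 53.00685252729703, 'cx': 326.94519323618147, 'cy': 201.00926965446618, 'eye': array([ 368.80452889, -153.83034205, 1134.64605691]), 'attitude': array([  6.78375095,   0.18045909, -90.98466141])}
wrist {'fovy': 68.04243444561888, 'cx': 324.76960903257276, 'cy': 201.71301808638205, 'eye': array([ 299.55270143, -498.19993552,  384.53481206]), 'attitude': array([-17.25193951,   0.10352024, -67.38734593])}
```

View pics/top0.png

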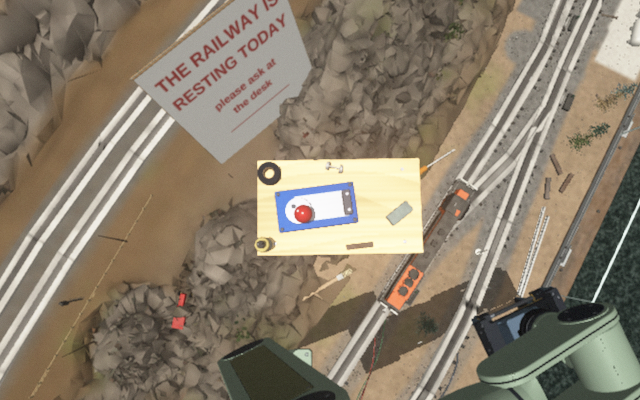

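View pics/side0.png

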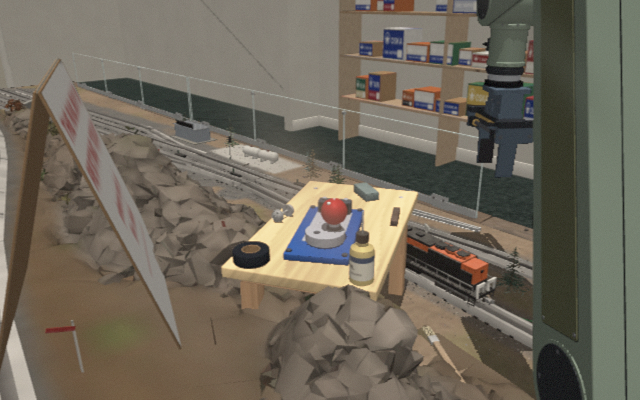

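The top view shows the clamp at (317,206), its ball at (303,213), the stop at (348,202) and the block at (399,212). The tape is at (269,173), the oil at (264,244), the axle at (334,167) and the sleeper at (359,246). The side view shows the sign standing beyond the board on the left and the oil bottle in front.

```bash
cat > h.py <<'E'
import numpy as np, cv2
from workcell import env, eyes
from scipy.spatial.transform import Rotation as R
rot=lambda e:R.from_euler('xyz',e,degrees=True)
def cast(f,uv,z):
    uv=np.atleast_2d(np.float64(uv)); fl=200/np.tan(np.radians(f["fovy"]/2))
    d=np.c_[(uv[:,0]-f["cx"])/fl,-(uv[:,1]-f["cy"])/fl,-np.ones(len(uv))]
    d=rot(f["attitude"]).apply(d); e=np.array(f["eye"])
    return e+d*((z-e[2])/d[:,2])[:,None]
def proj(f,p):
    fl=200/np.tan(np.radians(f["fovy"]/2)); c=rot(f["attitude"]).inv().apply(np.atleast_2d(p)-f["eye"])
    return np.c_[f["cx"]-fl*c[:,0]/c[:,2], f["cy"]+fl*c[:,1]/c[:,2]]
def big(m,roi=None):
    m=m.astype(np.uint8)
    if roi: k=np.zeros_like(m); x0,y0,x1,y1=roi; k[y0:y1,x0:x1]=1; m=m*k
    cs,_=cv2.findContours(m,cv2.RETR_EXTERNAL,cv2.CHAIN_APPROX_NONE)
    return max(cs,key=cv2.contourArea)
def rect(f,c,z):
    "metric min-area rectangle of a contour at height z: centre, sizes, long-axis angle in world"
    p=cast(f,c.reshape(-1,2),z)[:,:2].astype(np.float32)
    b=cv2.boxPoints(cv2.minAreaRect(p)); a,d=b[1]-b[0],b[2]-b[1]
    l,s=(a,d) if np.hypot(*a)>np.hypot(*d) else (d,a)
    return b.mean(0),np.hypot(*l),np.hypot(*s),np.degrees(np.arctan2(l[1],l[0]))
def move(pos,yaw,cmd=None):
    "shift (m) and turn (deg) from commanded/measured pose to a down-pointing pose"
    s=env.state(); p0,e0=cmd or (s["ee_pos"],s["ee_rot"]); r0=rot(e0)
    sh=r0.inv().apply(np.array(pos)-p0)/1000; rv=(r0.inv()*rot([180,0,yaw])).as_rotvec(degrees=True)
    print("shift",sh.round(4),"turn",rv.round(2))
E
python3 - <<'E'
from h import *
f=eyes.grab_frame("top"); I=f["image"]; hsv=cv2.cvtColor(I,cv2.COLOR_BGR2HSV); H,S,V=cv2.split(hsv)
roi=(258,158,424,256)
b=big((H>105)&(H<130)&(S>120),roi); print("clamp",rect(f,b,217))
r=big(((H<8)|(H>172))&(S>120),(270,170,340,240)); (c,rad)=cv2.minEnclosingCircle(r); print("ball",c,rad,cast(f,c,261))
print("blockpix",hsv[212,399],hsv[240,400])
g=big((S<70)&(V<190),(380,195,418,230)); print("block",rect(f,g,222), cv2.contourArea(g))
for n,p in dict(tape=(269,173),oil=(264,244),axle=(334,167),sleeper=(359,246),stop=(348,202),b1=(258,158),b2=(424,256)).items(): print(n,cast(f,p,210)[0].round())
for n,p in dict(sg1=(222,162),sg2=(312,92),sg3=(136,78)).items(): print(n,cast(f,p,0)[0].round(),cast(f,p,300)[0].round())
s=cv2.resize(I[150:270,240:440],None,fx=4,fy=4,interpolation=cv2.INTER_CUBIC); cv2.imwrite("pics/top1.png",s)
E
```

```text
clamp (array([ 463.08224 , -108.860855], dtype=float32), np.float32(142.11688), np.float32(91.953835), np.float32(-83.42994))
ball (302.7837829589844, 213.44595336914062) 8.556893348693848 [[446.31528635 -99.5863482  261.        ]]
blockpix [ 42  17 197] [ 28  37 254]
block (array([ 465.9617 , -332.88446], dtype=float32), np.float32(25.70615), np.float32(12.079312), np.float32(80.793396)) 23.0
tape [547. -18. 210.]
oil [382.  -7. 210.]
axle [ 559. -171.  210.]
sleeper [ 374. -224.  210.]
stop [ 476. -202.  210.]
b1 [584.   8. 210.]
b2 [ 349. -372.  210.]
sg1 [622. 148.   0.] [555.  68. 300.]
sg2 [ 828. -114.    0.] [ 706. -125.  300.]
sg3 [881. 407.   0.] [745. 258. 300.]
```

View pics/top1.png

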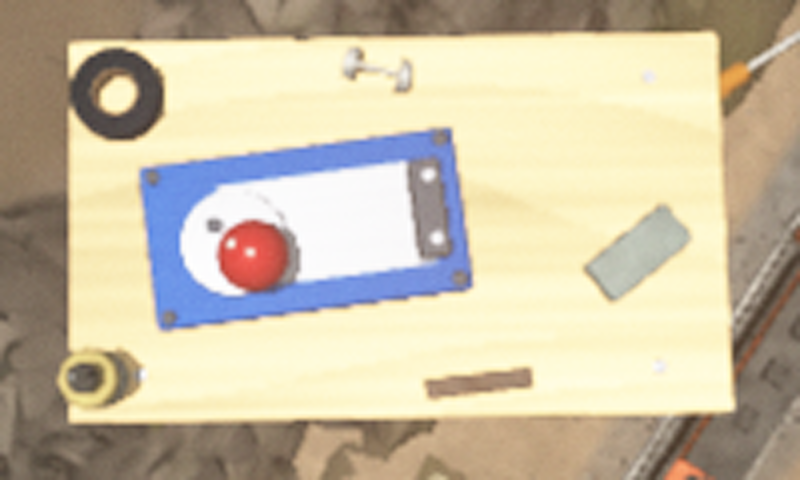

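The crop shows the clamp corners at (140,168), (450,128), (471,288) and (160,328), with the stop at the right end and the free white bed in the middle. The block corners are (585,268), (663,205), (690,238) and (613,300). I'll turn those into positions.

Run:
```python
from h import *
f=eyes.grab_frame("top")
def q(pts,z):
    p=cast(f,(np.array(pts)-1.5)/4+[240,150],z)[:,:2]
    print(p.mean(0).round(1),np.hypot(*(p-np.roll(p,-1,0)).T).round(1),[round(float(np.degrees(np.arctan2(*d[::-1]))),1) for d in np.roll(p,-1,0)-p])
q([(140,168),(450,128),(471,288),(160,328)],217)
q([(585,268),(663,205),(690,238),(613,300)],222)
s=env.state(); print(s["ee_pos"],s["ee_rot"])
# viewing pose: wrist camera offset in tool frame
w=eyes.grab_frame("wrist"); print("cam in tool",rot(s["ee_rot"]).inv().apply(w["eye"]-s["ee_pos"]),(rot(s["ee_rot"]).inv()*rot(w["attitude"])).as_matrix().round(3))
```

```text
[ 465.7 -127.3] [180.8  93.5 179.2  93.2] [-83.6, -174.0, 96.3, 6.9]
[ 447.4 -317. ] [57.9 24.2 57.  24. ] [-52.4, -142.7, 127.4, 39.5]
[ 221.06396417 -530.56548402  213.58188776] [-1.79956158e+02  6.17055765e-04  2.26181960e+01]
cam in tool [  84.89651739    0.27720869 -171.31450016] [[-0.     0.955  0.297]
 [ 1.     0.     0.   ]
 [ 0.     0.297 -0.955]]
```

```bash
python3 -c "
from h import *
move([447,-317,320],127.5)"
```

```text
shift [ 0.2907 -0.1104 -0.1062] turn [-2.0000e-02 -3.0000e-02 -1.0488e+02]
```

Request:
{"name": "send_rows", "arguments": {"targets": "0.03 -0.01 -0.03 0 0 -7 60;0.06 -0.02 -0.06 0 0 -14 60;0.09 -0.033 -0.08 0 0 -21 60;0.12 -0.045 -0.09 0 0 -28 60;0.15 -0.057 -0.1 0 0 -35 60;0.18 -0.07 -0.106 0 0 -42 60;0.21 -0.08 -0.106 0 0 -49 60;0.24 -0.09 -0.106 0 0 -56 60;0.265 -0.1 -0.106 0 0 -63 60;0.28 -0.106 -0.106 0 0 -70 60;0.2907 -0.1104 -0.106 0 0 -77 60;0.2907 -0.1104 -0.106 0 0 -84 60"}}

```text
time_s: 1.3
ee_pos: [448.6, -315.2, 319.8]
ee_rot: [180.0, -0.0, 107.1]
force: [-0.1, -0.4, -0.3]
gripper_width: 54.2
gripper_force: 0.0
```

Request:
{"name": "send_rows", "arguments": {"targets": "0 0 0 0 0 -7 60;0 0 0 0 0 -14 60;0 0 0 0 0 -21 60;0 0 0 0 0 -21 60"}}

```text
time_s: 1.63
ee_pos: [447.0, -317.0, 319.9]
ee_rot: [-180.0, -0.0, 127.7]
force: [-0.3, -0.2, 0.6]
gripper_width: 54.7
gripper_force: 0.0
```

Run:
```python
from h import *
s=env.state(); print(s["time_s"],s["ee_pos"],s["ee_rot"],s["qpos"])
f=eyes.grab_frame("wrist"); cv2.imwrite("pics/w1.png",f["image"])
```

```text
1.6333 [ 447.01897058 -316.95060649  319.8899223 ] [-1.79992153e+02 -3.62790266e-03  1.27741062e+02] [-3.65363267e+01  1.31481188e+01  8.17945027e+01 -6.59484486e-03
  8.50629971e+01 -7.42768209e+01]
```

View pics/w1.png

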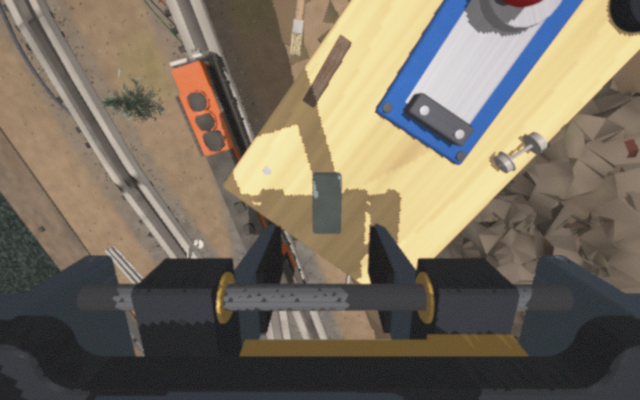

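The wrist view shows the block in shadow, upright in the picture at about (313–341, 172–233). The stop is at (440,118) and the near blue clamp corners are at (378,110) and (460,162).

Run:
```python
from h import *
f=eyes.grab_frame("wrist"); I=f["image"]; H,S,V=cv2.split(cv2.cvtColor(I,cv2.COLOR_BGR2HSV))
R_=I[...,2].astype(int)-I[...,0]
print("rb block",R_[200,327],"board",R_[200,360],R_[250,327], R_[160,327])
g=big(R_<12,(300,160,356,248)); print(cv2.boundingRect(g))
print("block@222",rect(f,g,222))
b=big((H>100)&(H<130)&(S>120),(360,0,640,200)); 
m=cv2.approxPolyDP(b,6,True).reshape(-1,2); print(m.tolist()); 
d=big((V<100)&(S<90),(400,85,480,150)); print("stop",cv2.boundingRect(d),rect(f,d,239))
```

```text
rb block -2 board 56 54 59
(313, 173, 28, 60)
block@222 (array([ 449.3538, -316.6086], dtype=float32), np.float32(58.93145), np.float32(26.346663), np.float32(-52.529472))
[[579, 0], [561, 0], [462, 145], [402, 109], [467, 0], [443, 0], [376, 110], [459, 162], [455, 153], [467, 152]]
stop (404, 94, 57, 50) (array([ 472.98788, -206.5036 ], dtype=float32), np.float32(57.115143), np.float32(16.960783), np.float32(-8.000269))
```

Request:
{"name": "send_rows", "arguments": {"targets": "-0.001 0.0017 0.03 0 0 0 60;-0.001 0.0017 0.06 0 0 0 60;-0.001 0.0017 0.09 0 0 0 60;-0.001 0.0017 0.105 0 0 0 60;-0.001 0.0017 0.113 0 0 0 60;-0.001 0.0017 0.113 0 0 0 60;-0.001 0.0017 0.113 0 0 0 20;-0.001 0.0017 0.113 0 0 0 20;-0.001 0.0017 0.113 0 0 0 20;-0.001 0.0017 0.113 0 0 0 20;-0.001 0.0017 0.113 0 0 0 20;-0.001 0.0017 0.113 0 0 0 20", "grip_force": 15}}

```text
time_s: 2.73
ee_pos: [449.2, -317.0, 207.3]
ee_rot: [180.0, 0.0, 127.6]
force: [1.4, 0.1, 1.6]
gripper_width: 27.8
gripper_force: 15.0
```

```bash
python3 -c "
from h import *
move([480,-245,310],96.4)"
```

```text
shift [ 0.0381  0.0684 -0.1027] turn [2.00e-02 4.00e-02 3.12e+01]
```

Request:
{"name": "send_rows", "arguments": {"targets": "0 0 -0.02 0 0 0 20;0 0 -0.05 0 0 0 20;0 0 -0.08 0 0 0 20;0.01 0.015 -0.1027 0 0 6 20;0.02 0.03 -0.1027 0 0 12 20;0.03 0.045 -0.1027 0 0 18 20;0.035 0.06 -0.1027 0 0 25 20;0.0381 0.0684 -0.1027 0 0 31.2 20;0.0381 0.0684 -0.1027 0 0 31.2 20;0.0381 0.0684 -0.1027 0 0 31.2 20"}}

```text
time_s: 3.57
ee_pos: [479.9, -244.8, 309.6]
ee_rot: [-180.0, 0.0, 96.6]
force: [0.6, 0.4, -0.0]
gripper_width: 27.8
gripper_force: 15.0
```

Run:
```python
from h import *
s=env.state(); print(s["ee_pos"],s["ee_rot"],s["gripper_width"])
f=eyes.grab_frame("wrist"); cv2.imwrite("pics/w2.png",f["image"])
```

```text
[ 479.87994974 -244.75268483  309.55299214] [-1.79971266e+02  1.87602275e-02  9.66336603e+01] 27.753441276872334
```

View pics/w2.png

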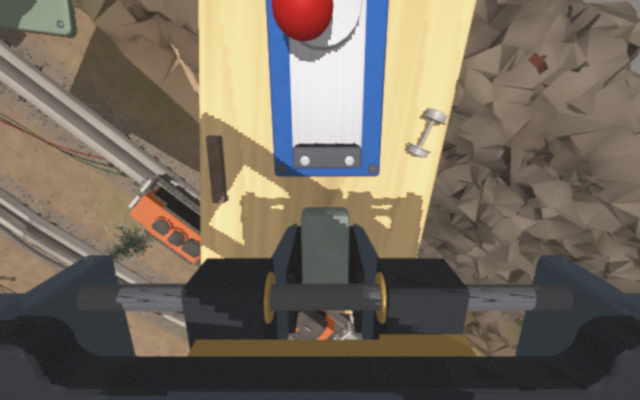

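The clamp is upright in the picture. Its near edge is at row ~176 (cols 276–379), the stop's top is at about (294–361, 145–168), and the held block's front end is at row ~208 (cols 303–348).

Run:
```python
from h import *
f=eyes.grab_frame("wrist"); I=f["image"]; G=cv2.cvtColor(I,cv2.COLOR_BGR2GRAY).astype(int)
print("col328 rows130-185",G[130:186,328].tolist()); print("col 285 rows 160-185",I[160:186,285,0].tolist())
blue=(I[...,0].astype(int)-I[...,2]>60)
for r in (60,90,120,150,165): 
    c=np.where(blue[r,255:400])[0]+255; p=cast(f,[(c[0]-.5,r),(c[-1]+.5,r)],217); print(r,c[0],c[-1],p[:,:2].round(1).tolist(),np.hypot(*(p[1]-p[0])[:2]).round(1))
print("stop row 152",G[152,285:372].tolist())
g=I.astype(int)
for r in (215,225): print("blk row",r,G[r,295:356].tolist())
print("blk col 326",G[200:218,326].tolist())
ball=big((g[...,2]-g[...,1]>80)&(g[...,2]-g[...,0]>80),(255,0,345,60)); print(cv2.boundingRect(ball))
```

```text
col328 rows130-185 [230, 230, 230, 230, 229, 228, 227, 227, 227, 227, 226, 225, 215, 148, 74, 59, 80, 95, 106, 112, 109, 109, 109, 110, 109, 109, 108, 107, 106, 109, 109, 107, 107, 107, 107, 102, 95, 88, 97, 104, 104, 106, 102, 101, 94, 119, 172, 192, 197, 196, 196, 194, 194, 195, 192, 192]
col 285 rows 160-185 [180, 178, 167, 129, 98, 83, 74, 71, 67, 71, 73, 81, 92, 98, 95, 91, 89, 87, 89, 88, 88, 88, 88, 86, 89, 87]
60 270 384 [[421.4, -128.2], [514.2, -117.5]] 93.4
90 272 382 [[424.5, -150.8], [516.5, -140.2]] 92.6
120 273 381 [[426.8, -174.8], [519.8, -164.1]] 93.6
150 275 379 [[430.1, -200.2], [522.4, -189.6]] 92.9
165 287 378 [[441.7, -212.3], [523.8, -202.9]] 82.6
stop row 152 [104, 104, 105, 104, 103, 102, 102, 100, 96, 99, 107, 110, 113, 111, 112, 110, 113, 110, 111, 109, 113, 110, 110, 112, 113, 112, 111, 110, 111, 109, 113, 110, 109, 110, 109, 109, 110, 109, 109, 109, 112, 108, 109, 109, 109, 111, 110, 109, 111, 109, 109, 111, 110, 110, 110, 109, 110, 111, 110, 109, 110, 109, 111, 111, 110, 110, 108, 109, 110, 112, 108, 110, 113, 109, 109, 96, 89, 98, 102, 106, 104, 105, 104, 102, 103, 104, 104]
blk row 215 [121, 118, 119, 118, 121, 115, 100, 90, 88, 86, 87, 86, 88, 87, 87, 87, 86, 86, 89, 85, 85, 88, 87, 85, 88, 85, 85, 84, 86, 83, 86, 84, 85, 84, 89, 103, 111, 112, 113, 115, 116, 114, 114, 117, 115, 119, 120, 125, 126, 124, 123, 119, 112, 107, 114, 122, 124, 126, 126, 130, 128]
blk row 225 [59, 68, 84, 96, 99, 93, 88, 87, 89, 90, 87, 88, 90, 91, 92, 90, 92, 92, 91, 91, 90, 90, 93, 92, 92, 93, 93, 89, 87, 91, 88, 89, 88, 89, 85, 88, 89, 88, 88, 88, 89, 88, 90, 89, 88, 90, 89, 96, 113, 126, 139, 147, 137, 113, 99, 101, 102, 95, 76, 65, 59]
blk col 326 [108, 109, 107, 105, 108, 108, 103, 90, 84, 83, 91, 92, 85, 85, 81, 84, 86, 91]
(273, 0, 59, 37)
```

Run:
```python
from h import *
f=eyes.grab_frame("wrist"); I=f["image"]
s=env.state(); p=s["ee_pos"]; r=rot(s["ee_rot"]); print(p,s["ee_rot"])
u=np.array([np.cos(np.radians(96.6)),np.sin(np.radians(96.6)),0])
t=f.get
print("stop face @239",cast(f,(328,143.3),239).round(1),"stop outer@239",cast(f,(328,165.5),239).round(1),"base near edge@217",cast(f,(300,175),217).round(1))
print("stop sides@239",cast(f,[(293.5,155),(360.5,155)],239).round(1).tolist())
# held block: expected corners of top front edge, tool frame x=+30, y=+-14, z=-14.7
top=r.apply([[30,14,-14.7],[30,-14,-14.7],[0,0,-14.7]])+p
print("expected px",proj(f,top).round(1).tolist())
rb=np.abs(I[...,2].astype(int)-I[...,0]); print("rb215",rb[215,295:358].tolist()); print("rbcol",rb[200:216,315].tolist())
sd=eyes.grab_frame("top"); J=sd["image"]
```

```text
[ 479.54744792 -245.47033567  309.55945665] [-1.79976356e+02  1.50520270e-02  9.64735856e+01]
stop face @239 [[ 476.  -186.9  239. ]] stop outer@239 [[ 478.1 -204.8  239. ]] base near edge@217 [[ 454.5 -220.3  217. ]]
stop sides@239 [[449.1, -199.4, 239.0], [503.4, -193.2, 239.0]]
expected px [[348.9, 211.7], [298.9, 211.7], [323.9, 259.8]]
rb215 [56, 54, 53, 54, 53, 47, 28, 8, 3, 0, 1, 1, 0, 0, 0, 1, 3, 2, 1, 4, 3, 1, 1, 1, 1, 1, 0, 1, 1, 0, 2, 2, 1, 1, 2, 0, 1, 1, 0, 1, 0, 0, 2, 2, 0, 2, 1, 1, 2, 3, 1, 0, 1, 12, 40, 54, 56, 55, 57, 58, 56, 55, 56]
rbcol [50, 51, 52, 52, 52, 52, 44, 21, 5, 0, 3, 1, 3, 0, 1, 3]
```

```bash
python3 -c "
from h import *
move([471.4,-154.6,260],96.7)"
```

```text
shift [0.0913 0.0021 0.0496] turn [-0.01  0.01 -0.26]
```

Request:
{"name": "send_rows", "arguments": {"targets": "0.03 0.001 0 0 0 0 20;0.06 0.002 0.01 0 0 0 20;0.0913 0.0021 0.025 0 0 -0.26 20;0.0913 0.0021 0.05 0 0 -0.26 20;0.0913 0.0021 0.07 0 0 -0.26 20;0.0913 0.0021 0.08 0 0 -0.26 20;0.0913 0.0021 0.085 0 0 -0.26 20;0.0913 0.0021 0.085 0 0 -0.26 20"}}

```text
time_s: 4.43
ee_pos: [471.5, -154.3, 224.0]
ee_rot: [-179.9, -0.0, 96.6]
force: [0.1, 0.7, 0.5]
gripper_width: 28.0
gripper_force: 15.0
```

Run:
```python
from h import *
s=env.state(); print(s["ee_pos"],s["ee_rot"],s["force"],s["torque"])
a=eyes.grab_frame("wrist")["image"]; b=eyes.grab_frame("top")["image"]
cv2.imwrite("pics/w3.png",np.hstack([a[:300,200:480],cv2.resize(b[170:245,270:370],(400,300),interpolation=cv2.INTER_CUBIC)]))
```

```text
[ 471.46713503 -154.34613712  224.02064797] [-1.79920329e+02 -3.02933076e-02  9.66490550e+01] [0.14811786 0.74206221 0.4562667 ] [ 0.02785943 -0.10919259 -0.06815343]
```

View pics/w3.png

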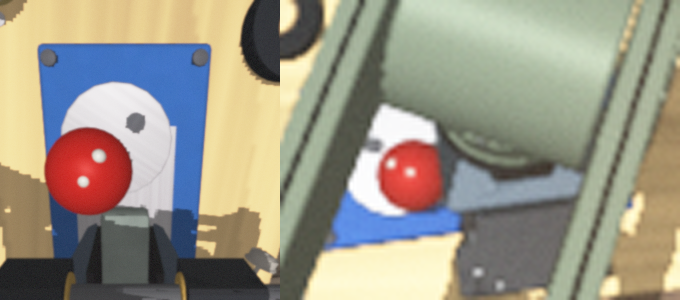

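The wrist view shows the block's front end at row ~207, clear of the cam disc at (117,137), and the force is near zero. I'll lower it to the bed.

Request:
{"name": "send_rows", "arguments": {"targets": "0 0 0.002 0 0 0 20;0 0 0.004 0 0 0 20;0 0 0.0045 0 0 0 20;0 0 0.0045 0 0 0 20"}}

```text
time_s: 4.87
ee_pos: [471.8, -154.0, 220.3]
ee_rot: [180.0, 0.0, 96.7]
force: [-0.0, -0.0, -0.8]
gripper_width: 27.7
gripper_force: 15.0
```

Request:
{"name": "send_rows", "arguments": {"targets": "0 0 0.0005 0 0 0 20;0 0 0.001 0 0 0 20;0 0 0.001 0 0 0 20"}}

```text
time_s: 5.12
ee_pos: [471.9, -153.9, 219.3]
ee_rot: [180.0, 0.0, 96.7]
force: [0.4, 0.1, 0.4]
gripper_width: 27.5
gripper_force: 15.0
```

Request:
{"name": "send_rows", "arguments": {"targets": "0 0 0.0006 0 0 0 20;0 0 0.0006 0 0 0 20;0 0 0.0006 0 0 0 45;0 0 0.0006 0 0 0 45;0 0 0.0006 0 0 0 45;0 0 0.0006 0 0 0 45"}}

```text
time_s: 5.62
ee_pos: [471.7, -153.9, 218.3]
ee_rot: [-180.0, -0.0, 96.7]
force: [0.7, 0.6, 0.1]
gripper_width: 40.9
gripper_force: 0.0
```

Request:
{"name": "send_rows", "arguments": {"targets": "0 0 -0.02 0 0 0 45;0 0 -0.05 0 0 0 45;0 0 -0.08 0 0 0 60;-0.03 0 -0.11 0 0 0 100;-0.06 0 -0.12 0 0 0 100;-0.06 0 -0.12 0 0 0 100;-0.06 0 -0.12 0 0 0 100"}}

```text
time_s: 6.2
ee_pos: [479.0, -214.5, 338.5]
ee_rot: [180.0, 0.0, 96.6]
force: [0.1, 0.8, 0.2]
gripper_width: 71.4
gripper_force: 0.0
```

Run:
```python
from h import *
s=env.state(); print(s["ee_pos"],s["ee_rot"],s["force"])
f=eyes.grab_frame("wrist");cv2.imwrite("pics/w4.png",f["image"]); np.save("w4.npy",f,allow_pickle=True)
```

```text
[ 478.97354346 -214.45717109  338.53566942] [1.79971849e+02 7.01599436e-04 9.65594175e+01] [0.06479383 0.81011999 0.24511115]
```

View pics/w4.png

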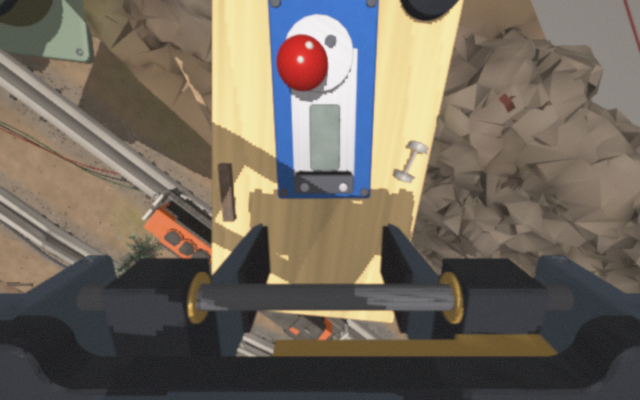

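The block lies flat on the bed at (310–340, 105–171), with the stop just below it at row ~172 and a gap to the cam above. The ball centre is at about (302,62).

Run:
```python
from h import *
f=np.load("w4.npy",allow_pickle=True).item(); I=f["image"].astype(int)
b=big((I[...,2]-I[...,1]>70)&(I[...,2]-I[...,0]>70),(265,20,345,105)); c,r=cv2.minEnclosingCircle(b); print(c,r,cast(f,c,261))
g=big((np.abs(I[...,2]-I[...,0])<25)&(I[...,1]<185)&(I[...,1]>90),(300,98,350,171)); print("block",cv2.boundingRect(g),rect(f,g,234))
fl=200/np.tan(np.radians(f["fovy"]/2)); print("ball radius mm",r/fl*np.linalg.norm(f["eye"]-cast(f,c,261)[0]))
o=np.array([468,-125.8]);a=np.radians(96.7);u=np.array([np.cos(a),np.sin(a)]);v=np.array([-u[1],u[0]]);print("ball by clamp",o+30*u+16*v)
move([*cast(f,c,261)[0][:2],330],125)
```

```text
(302.0, 62.0) 27.658733367919922 [[448.47465601 -97.86313639 261.        ]]
block (300, 104, 49, 67) (array([ 471.93906, -155.26985], dtype=float32), np.float32(59.155277), np.float32(45.293633), np.float32(-83.45541))
ball radius mm 23.517187595272272
ball by clamp [448.60914749 -97.87161231]
shift [ 0.1183 -0.0165  0.008 ] turn [ -0.04  -0.08 -28.38]
```

Request:
{"name": "send_rows", "arguments": {"targets": "0.03 -0.004 0 0 0 -6 100;0.06 -0.008 0 0 0 -12 100;0.09 -0.012 0 0 0 -18 100;0.11 -0.016 0 0 0 -24 100;0.118 -0.0165 0 0 0 -28.4 100;0.118 -0.0165 0.03 0 0 -28.4 100;0.118 -0.0165 0.06 0 0 -28.4 100;0.118 -0.0165 0.085 0 0 -28.4 100;0.118 -0.0165 0.0965 0 0 -28.4 100;0.118 -0.0165 0.0965 0 0 -28.4 100;0.118 -0.0165 0.0965 0 0 -28.4 100", "grip_force": 5}}

```text
time_s: 7.17
ee_pos: [447.8, -97.3, 241.3]
ee_rot: [-179.9, -0.1, 125.1]
force: [0.3, -0.7, 0.7]
gripper_width: 91.6
gripper_force: 0.0
```

Request:
{"name": "send_rows", "arguments": {"targets": "0 0 0 0 0 0 35;0 0 0 0 0 0 35;0 0 0 0 0 0 35;0 0 0 0 0 0 35;0 0 0 0 0 0 35;0 0 0 0 0 0 35;0 0 0 0 0 0 35;0 0 0 0 0 0 35", "grip_force": 5}}

```text
time_s: 7.83
ee_pos: [448.6, -98.3, 242.1]
ee_rot: [-180.0, 0.0, 125.1]
force: [-2.5, -1.7, 0.0]
gripper_width: 40.6
gripper_force: 2.1
```

```bash
python3 -c "
from h import *
s=env.state(); print(s); r=rot(s['ee_rot']).inv(); print(r.apply(s['force']),r.apply(s['torque']))"
```

```text
{'time_s': 7.8333, 'qpos': array([-1.37845495e+01,  6.72596696e+00,  1.00898131e+02, -1.22830035e-02,
        7.23768149e+01, -4.88601614e+01]), 'qvel': array([-0.08708262, -0.06094362,  0.17203359, -1.92572982,  1.75453531,
       -0.036967  ]), 'effort': array([-3.44861008e-02, -3.00164008e+01, -2.32431167e+01,  1.29782902e-01,
       -1.05754839e-02, -6.84083658e-03]), 'ee_pos': array([448.60530035, -98.28934476, 242.09243514]), 'ee_rot': array([-1.79990583e+02,  7.01358142e-03,  1.25079331e+02]), 'force': array([-2.5409736 , -1.68395503,  0.00454213]), 'torque': array([-0.25848198,  0.36606418, -0.03747394]), 'gripper_force': 2.0739027857780457, 'gripper_width': 40.57540651116677}
[ 0.08224605 -3.04721039 -0.00405135] [ 0.448128   -0.00114364  0.03741927]
```

Request:
{"name": "send_rows", "arguments": {"targets": "0 -0.0005 0 0 0 0 30;0 -0.0005 0 0 0 0 30;0 -0.0005 0 0 0 0 30;0 -0.0005 0 0 0 0 30;0 -0.0005 0 0 0 0 30", "grip_force": 50}}

```text
time_s: 8.25
ee_pos: [448.1, -98.7, 242.1]
ee_rot: [-180.0, 0.0, 125.1]
force: [-1.1, -0.6, 1.6]
gripper_width: 37.8
gripper_force: 50.0
```

```bash
cat > st.py <<'E'
from h import *
s=env.state(); r=rot(s['ee_rot']).inv(); print(s['time_s'],s['ee_pos'].round(2),s['ee_rot'].round(2),"w",s['gripper_width'].__round__(2),s['gripper_force'],"F",r.apply(s['force']).round(2),"T",r.apply(s['torque']).round(3))
E
python3 st.py
```

```text
8.25 [448.06 -98.68 242.08] [-1.7997e+02  1.0000e-02  1.2508e+02] w 37.76 50.00027596950531 F [ 0.12 -1.28 -1.63] T [ 0.2   -0.101 -0.036]
```

Request:
{"name": "send_rows", "arguments": {"targets": "0 0 0 0 0 3 30;0 0 0 0 0 6 30;0 0 0 0 0 9 30;0 0 0 0 0 12 30;0 0 0 0 0 15 30;0 0 0 0 0 18 30;0 0 0 0 0 21 30;0 0 0 0 0 24 30;0 0 0 0 0 27 30;0 0 0 0 0 30 30"}}

```text
time_s: 9.08
ee_pos: [448.3, -98.6, 242.1]
ee_rot: [180.0, 0.0, 95.0]
force: [-0.6, -0.5, 0.9]
gripper_width: 38.3
gripper_force: 50.0
```

```bash
python3 st.py
python3 - <<'E'
from h import *
f=eyes.grab_frame("wrist")["image"]; g=eyes.grab_frame("side")["image"]
cv2.imwrite("pics/k1.png",np.hstack([f[:300,170:510],cv2.resize(g[180:280,270:380],(330,300),interpolation=cv2.INTER_CUBIC)]))
E
```

```text
9.0833 [448.32 -98.6  242.06] [1.800e+02 2.000e-02 9.498e+01] w 38.27 49.99797284603119 F [-0.41 -0.59 -0.89] T [ 0.115 -0.185 -0.282]
```

View pics/k1.png

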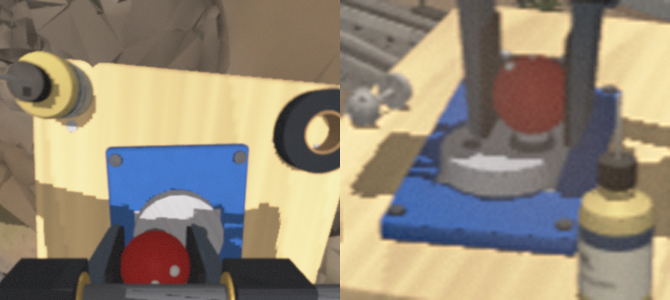

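The wrist view shows the ball held between the pads at (155,260). The side view shows the fingers across its widest part and clear of the cam. The torque of 0.28 N m matches the knob's friction, so it is turning.

Request:
{"name": "send_rows", "arguments": {"targets": "0 0 0 0 0 2 30;0 0 0 0 0 4 30;0 0 0 0 0 5 30"}}

```text
time_s: 9.43
ee_pos: [448.4, -98.6, 242.1]
ee_rot: [180.0, 0.0, 90.1]
force: [-0.6, -0.0, 0.4]
gripper_width: 38.2
gripper_force: 50.0
```

```bash
python3 st.py
```

```text
9.4333 [448.37 -98.59 242.07] [1.7998e+02 2.0000e-02 9.0110e+01] w 38.17 50.000075697898865 F [-0.01 -0.56 -0.38] T [ 0.024 -0.203 -0.325]
```

Request:
{"name": "send_rows", "arguments": {"targets": "0 0 0 0 0 2 30;0 0 0 0 0 4 30;0 0 0 0 0 5 30"}}

```text
time_s: 9.68
ee_pos: [448.4, -98.6, 242.1]
ee_rot: [180.0, 0.0, 85.1]
force: [-1.0, -1.2, 1.3]
gripper_width: 38.0
gripper_force: 50.0
```

```bash
python3 st.py
```

```text
9.6833 [448.39 -98.6  242.07] [1.7998e+02 1.0000e-02 8.5090e+01] w 38.01 50.00002562999725 F [-1.29 -0.89 -1.27] T [-0.057 -0.136 -0.259]
```

Request:
{"name": "send_rows", "arguments": {"targets": "0 0 0 0 0 2 30;0 0 0 0 0 4 30;0 0 0 0 0 5 30"}}

```text
time_s: 9.93
ee_pos: [448.5, -98.6, 242.1]
ee_rot: [180.0, 0.0, 80.1]
force: [-0.6, -1.7, 0.4]
gripper_width: 38.0
gripper_force: 50.0
```

```bash
python3 st.py
```

```text
9.9333 [448.47 -98.59 242.07] [1.7997e+02 1.0000e-02 8.0070e+01] w 37.97 49.99978959560394 F [-1.73 -0.27 -0.36] T [-0.061 -0.19  -0.273]
```

```bash
cat > tz.py <<'E'
from h import *
t=[]
for i in range(4):
    s=env.state(); r=rot(s['ee_rot']).inv(); t.append(r.apply(s['torque'])[2]); eyes.grab_frame("top")
print("yaw",s['ee_rot'][2].round(2),"Tz",np.mean(t).round(3),np.std(t).round(3),"t",s['time_s'],"F",np.abs(s['force']).max().round(1))
E
python3 tz.py
```

```text
yaw 80.12 Tz -0.203 0.042 t 10.0833 F 1.3
```

Request:
{"name": "send_rows", "arguments": {"targets": "0 0 0 0 0 2 30;0 0 0 0 0 4 30;0 0 0 0 0 4 30"}}

```text
time_s: 10.38
ee_pos: [448.5, -98.6, 242.1]
ee_rot: [180.0, 0.0, 76.1]
force: [0.7, -1.4, 0.8]
gripper_width: 38.0
gripper_force: 50.0
```

```bash
python3 tz.py
```

```text
yaw 76.12 Tz 0.005 0.043 t 10.5333 F 1.6
```

Request:
{"name": "send_rows", "arguments": {"targets": "0 0 0 0 0 2 30;0 0 0 0 0 4 30;0 0 0 0 0 4 30"}}

```text
time_s: 10.83
ee_pos: [448.5, -98.6, 242.1]
ee_rot: [180.0, 0.0, 72.1]
force: [0.6, -1.2, -0.8]
gripper_width: 38.2
gripper_force: 50.0
```

```bash
python3 tz.py
```

```text
yaw 72.13 Tz -0.081 0.082 t 10.9833 F 1.6
```

Torque relaxes when the motion stops, so I'll read it while still moving.

Request:
{"name": "send_rows", "arguments": {"targets": "0 0 0 0 0 1.5 30;0 0 0 0 0 3 30"}}

```text
time_s: 11.2
ee_pos: [448.5, -98.6, 242.1]
ee_rot: [180.0, 0.0, 69.1]
force: [1.8, -1.0, -1.5]
gripper_width: 37.9
gripper_force: 50.0
```

```bash
python3 st.py
```

```text
11.2 [448.55 -98.59 242.1 ] [179.96   0.    69.09] w 37.91 49.998881220817566 F [-0.27  2.01  1.52] T [-0.378 -0.146 -0.357]
```

Request:
{"name": "send_rows", "arguments": {"targets": "0 0 0 0 0 1.5 30"}}

```text
time_s: 11.28
ee_pos: [448.6, -98.6, 242.1]
ee_rot: [180.0, 0.0, 67.6]
force: [1.9, -1.3, -0.4]
gripper_width: 38.1
gripper_force: 50.0
```

```bash
python3 st.py
```

```text
11.2833 [448.56 -98.58 242.07] [179.96   0.    67.59] w 38.13 49.99912619590759 F [-0.51  2.27  0.43] T [-0.398 -0.085 -0.404]
```

Request:
{"name": "send_rows", "arguments": {"targets": "0 0 0 0 0 1.5 30"}}

```text
time_s: 11.37
ee_pos: [448.6, -98.6, 242.1]
ee_rot: [179.9, 0.0, 66.1]
force: [2.7, -1.3, -0.1]
gripper_width: 38.2
gripper_force: 50.0
```

```bash
python3 st.py
```

```text
11.3667 [448.58 -98.6  242.11] [179.95   0.    66.1 ] w 38.2 49.99888300895691 F [-0.11  3.03  0.13] T [-0.439 -0.114 -0.349]
```

Request:
{"name": "send_rows", "arguments": {"targets": "0 0 0 0 0 1.5 30"}}

```text
time_s: 11.45
ee_pos: [448.6, -98.6, 242.1]
ee_rot: [180.0, 0.0, 64.6]
force: [2.5, -1.5, 0.4]
gripper_width: 38.2
gripper_force: 50.0
```

```bash
python3 st.py
```

```text
11.45 [448.58 -98.6  242.09] [179.95   0.    64.6 ] w 38.2 49.99893844127655 F [-0.3   2.97 -0.44] T [-0.428 -0.132 -0.405]
```

Run:
```python
from h import *
from scipy.optimize import least_squares
f=np.load("w4.npy",allow_pickle=True).item(); I=f["image"].astype(int)
light=(np.abs(I[...,0]-I[...,2])<40)&(I[...,1]>110)
pts=[]
for c in range(293,348):
    col=np.where(light[3:60,c])[0]
    if len(col): pts.append((c,col[0]+2.5))
pts=np.array(pts); print(pts[::6].tolist())
P=cast(f,pts,234)[:,:2]
r=least_squares(lambda q:np.hypot(*(P-q[:2]).T)-30,[440,-85],loss="soft_l1"); d=np.hypot(*(P-r.x).T)-30; print(r.x,d.std())
r3=least_squares(lambda q:np.hypot(*(P-q[:2]).T)-q[2],[440,-85,30],loss="soft_l1"); print(r3.x)
o=np.array([468,-125.8]);a=np.radians(96.7);u=np.array([np.cos(a),np.sin(a)]);v=np.array([-u[1],u[0]])
for q in (r.x,r3.x[:2]):
    e=q-(o+30*u+16*v); e=[e@u,e@v]; ph=np.degrees(np.arctan2(e[1],e[0])); print("off",e,np.hypot(*e),"phi0",ph,"contact turn",97.2+ph,"at yaw",125-97.2-ph)
```

```text
[[293.0, 25.5], [299.0, 20.5], [305.0, 16.5], [311.0, 14.5], [317.0, 13.5], [323.0, 14.5], [329.0, 16.5], [335.0, 19.5], [341.0, 24.5], [347.0, 31.5]]
[458.79124477 -87.2018054 ] 0.2389642876086589
[458.7809065  -86.59935617  29.45654263]
off [np.float64(9.408986260867309), np.float64(-11.357414396800488)] 14.748555327144445 phi0 -50.360141082364166 contact turn 46.83985891763584 at yaw 78.16014108236416
off [np.float64(10.008527331682505), np.float64(-11.41743492894522)] 15.183163033628205 phi0 -48.76218386367209 contact turn 48.43781613632791 at yaw 76.56218386367209
```

Request:
{"name": "send_rows", "arguments": {"targets": "0 0 0 0 0 0.5 30"}}

```text
time_s: 11.53
ee_pos: [448.6, -98.6, 242.1]
ee_rot: [180.0, 0.0, 64.1]
force: [2.8, -1.2, -0.2]
gripper_width: 37.8
gripper_force: 50.0
```

```bash
python3 st.py
```

```text
11.5333 [448.58 -98.59 242.09] [179.95   0.    64.12] w 37.78 49.999982714653015 F [0.12 3.09 0.18] T [-0.451 -0.091 -0.424]
```

Request:
{"name": "send_rows", "arguments": {"targets": "0 0 0 0 0 0.5 30"}}

```text
time_s: 11.62
ee_pos: [448.6, -98.6, 242.1]
ee_rot: [180.0, 0.0, 63.6]
force: [2.4, -1.9, -1.2]
gripper_width: 38.3
gripper_force: 50.0
```

```bash
python3 st.py; python3 tz.py
```

```text
11.6167 [448.57 -98.59 242.08] [179.95   0.    63.63] w 38.32 49.99950885772705 F [-0.62  2.99  1.21] T [-0.5   -0.067 -0.439]
yaw 63.61 Tz -0.383 0.037 t 11.7667 F 2.6
```

The torque of about 0.43–0.44 N m is roughly 0.15 above the free turning level, which means about 9 N of squeeze. I'll release the knob and withdraw.

Request:
{"name": "send_rows", "arguments": {"targets": "0 0 0 0 0 0 95;0 0 0 0 0 0 95;0 0 0 0 0 0 95;0 0 0 0 0 0 95;0 0 0 0 0 0 95;0 0 0 0 0 0 95;0 0 0 0 0 0 95;0 0 0 0 0 0 95;0 0 -0.02 0 0 0 95;0 0 -0.05 0 0 0 95;0 0 -0.085 0 0 0 95;0 0 -0.12 0 0 0 95"}}

```text
time_s: 12.82
ee_pos: [447.7, -98.4, 363.1]
ee_rot: [-179.9, 0.0, 63.6]
force: [1.2, 0.0, 0.3]
gripper_width: 86.8
gripper_force: 0.0
```

```bash
python3 st.py; python3 -c "
from h import *
move([470,-225,370],96.7)"
```

```text
12.8167 [447.68 -98.36 363.12] [-1.7992e+02  2.0000e-02  6.3580e+01] w 86.79 0.0 F [ 0.52  1.02 -0.29] T [-0.064 -0.013  0.033]
shift [-0.1035  0.0763 -0.007 ] turn [ -0.08  -0.   -33.12]
```

Request:
{"name": "send_rows", "arguments": {"targets": "-0.03 0.02 -0.007 0 0 -6 95;-0.06 0.04 -0.007 0 0 -12 95;-0.09 0.06 -0.007 0 0 -18 95;-0.1035 0.0763 -0.007 0 0 -24 95;-0.1035 0.0763 -0.007 0 0 -30 95;-0.1035 0.0763 -0.007 0 0 -33.1 95;-0.1035 0.0763 -0.007 0 0 -33.1 95;-0.1035 0.0763 -0.007 0 0 -33.1 95"}}

```text
time_s: 13.48
ee_pos: [470.5, -225.2, 369.0]
ee_rot: [-180.0, -0.0, 96.6]
force: [0.2, 0.2, -0.2]
gripper_width: 86.3
gripper_force: 0.0
```

Run:
```python
from h import *
f=eyes.grab_frame("wrist"); np.save("w5.npy",f,allow_pickle=True); I=f["image"]
cv2.imwrite("pics/w5.png",cv2.resize(I[0:220,220:440],(600,600),interpolation=cv2.INTER_CUBIC))
```

```text
(no output)
```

View pics/w5.png

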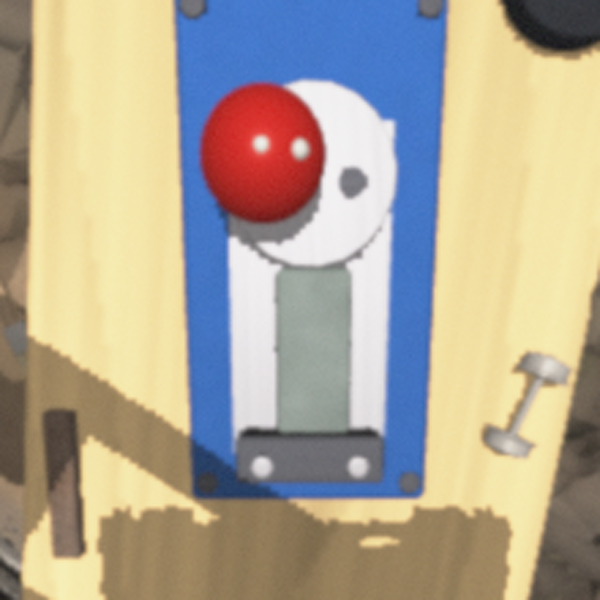

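The cam disc touches the block's end at (313,267), and the block sits flat against the stop at row ~432. The knob is free, and the axle, sleeper and tape, the bystanders in this crop, are in place. I'll hand in the job.

```bash
python3 -c "
from workcell import env
print(env.job_done())"
```

```text
the job is handed in; nothing more can be done
None
```

The block lies flat between the stop and the cam, squeezed by an estimated 9 N (worked out from the wrist torque, not measured directly), the knob is released, and the job was handed in after about 14 s on the robot's clock; no verdict was returned.

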